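Pack up a donated toy garage set

ROBOT

A 6-joint arm with a two-finger parallel gripper is mounted at the origin on the work surface. World frame = base frame: x ahead of the robot, y to its left, z up, the work surface at z = 0. Lengths are in m, angles in rad, forces in N, time in s.
With the tool pointing down it reaches from about 0.225 to 0.875 m from the base axis. Payload 3.4 kg.
Tool frame: the origin (TCP) lies at the very end of the fingers, on their centre line; the grasp point (between the pads) lies 19 mm behind it; z points along the fingers, y is the direction in which the jaws open and shut (so a half turn about z gives the same grasp; the last joint's range is limited). The gripper opens to 85 mm and grips with 20 to 120 N. Pads are 22 mm wide; open, the fingers measure 114 mm over their backs; the gripper's body (76 mm by 85 mm) begins 54 mm behind the grasp point. The pads swing forward as they close: fully open they stand 13 mm farther back than shut.
Start: joints at [-1.399, 0.276, 1.505, -0, 1.361, -0.121], TCP at [0.166, -0.551, 0.231] pointing down, gripper open.
Joint ranges: [-2.89, 2.89], [-0.75, 2.08], [0.22, 2.7], [-1.18, 4.32], [0.11, 2.71], [-2.7, 2.7]. Speed limits (rad/s): [2.57, 2.57, 3.14, 3.14, 3.14, 3.14].

INTERFACE

Orientations are given as a unit quaternion [w, x, y, z].
In Python, from rig import manip, viewer, job gives the robot as it stands.
- The arm moves only by the shell command python3 -m crank 'ROWS' [OPENING] [FORCE]. ROWS is JSON, a list of rows, each a list of 6 numbers: the shift along the tool's x, y, z in m, then the turn, a rotation vector about the tool's x, y, z in degrees. In form: [[dx, dy, dz, rx, ry, rz], ...]. A call has 1 to 20 rows; each row is the pose to reach, as a shift and turn from the pose measured when the call began, along the tool's axes at that moment; what a row does not reach only later rows make up. A row lasts 1/8 s, in which the tool goes at most 62.5 mm and 10.7 degrees, less where a joint would pass 70% of its speed; a pose out of reach is approached as far as the arm can. A call with a gripper value outside its range is refused whole. OPENING is the opening, from 0 (shut) to 1 (fully open), set as the call begins (- or left out, the last holds). The fingers move at their own pace and stop on an object; FORCE is the grip in N (left out, the last holds). Time passes only in rows, so rows that repeat a pose let the fingers close. It gives the time, the measured TCP pose, the force and the opening at its end, in the units of the state.
- manip.get_state(): the state, without advancing time (a new reading comes with each control period).
- viewer.get_image(name): name is "scene" or "top" or "wrist"; returns a dict with "frame" (384x512x3 uint8, blue, green, red), "range_z" (384x512 float32, m along the optical axis (not along the pixel's ray), 0 where there is no reading), "intrinsics" (3x3 intrinsics, pixels), "D" ([k1, k2, p1, p2, k3] as OpenCV has them; the pictures are not rectified), "world_from_camera" (4x4, takes a point from camera to world coordinates); the wrist camera has in their place "mount" (4x4, takes a point from camera to tool coordinates, whose origin is the TCP and whose axes are the flange's). Camera axes: x right, y up, looking along -z (the intrinsics and any distortion apply to the point x, -y, -z); pixel columns grow to the right and rows downward; lengths in m; the calibration is good to about 2 mm. A picture is of the moment at which its call begins: read the wrist's pose just before it.
- job.sign_off(): hands the job in, once; it reports no verdict.
The state is a dict: "clock": time; "qpos": joint angles; "qd": joint speeds; "effort": joint torques, N m; "position": TCP position; "ee_rot": TCP orientation; "contact_force": force on the tool from outside, world axes, zero at the start; "moment": the same for the moment, N m; "width": finger opening in m.
Only numpy, scipy, OpenCV 4.12 (cv2) and the standard library are available. Lean on these libraries where they do the work, as an engineer would, in place of code of your own. Each camera call takes 0.05 s, during which the arm holds its last target. There are 200 camera calls.

TASK

Get this donated wooden garage set ready for the shelf: put all its small loose pieces (bollard, fuel pump, tree, barrel, stack of tyres - whichever are there) into the glass canister, then close the canister's lid, then swing the wire bail up and over until it snaps clamped over the lid. Also park the toy car and truck (whichever are there) on their wheels inside the garage and push the garage door shut until it clicks home on its catch, before or after the canister. Leave the other things on the table where they are.

Things in the scene. Friction and masses are not known exactly. Their poses are not given: they have to be found in the camera images.
- canister: Round clear-glass canister on a 150 x 150 x 10 mm board screwed to the table; fixed. Origin on the table under its axis; z up, -x its front (to the robot), +x the lid-hinge side. Rim at z 105 mm, outside diameter 110, mouth 102, inner floor at z 16. The open lid stands just behind the mouth: reaching in, keep a wide gripper body lengthwise along the canister's y.
- lid (a joint): Canister lid: wooden disc 114 mm across, 8 thick, hinged along canister y at canister (57, 0, 105) mm. 0 = shut, 1.57 = upright, 1.75 = stop, leaning back. Pushed forward past about 0.8 it falls slowly shut by itself (1 to 3 s). On its outer face, 77 mm from the hinge, an 18 mm post with a brass roller (24 mm long along y) reaches 50 mm out: push the disc 30 mm or more to the side of it.
- lid_edge (a point): Middle of the lid's free edge, 114 mm from the hinge line.
- bail (a joint): Clasp: U of 8 mm round wire pivoted at the canister's sides about a line along its y through canister (-20, 0, 80) mm. 0 = clamped, at its stop; grows as it swings to the front, to its rest stop at 1.25. Stays where left. With the lid shut it meets the lid's roller at 0.21, takes 5 to 8 N at the bar to ride over dead centre at 0.10, then snaps to 0 and holds; short of dead centre it springs back.
- bail_bar (a point): Middle of the bail's straight cross bar, along canister y, 128 mm long, 75 mm from the pivot line: at bail value v its canister x = -20 - 75 sin(v - 0.10), z = 80 + 75 cos(v - 0.10) mm. The bar can be pinched from above, across it, 38 mm to one side of the middle: there only the flat lid lies 38 mm below it when clamped.
- garage: Roofless wooden toy garage, 140 (x) x 214 (y) mm outside, fixed to the table. Origin on the table under its centre; z up, -x its front. Walls 12 mm thick, tops at 46 mm; floor 6 mm thick; inside 116 (x) x 190 (y) mm. Two lanes along x, centred at y = -45 and +45 mm. The doorway is the middle 110 mm of the front.
- door (a joint): Garage door: panel 12 mm thick, 110 long, top 44 mm above the table, on a vertical hinge at garage (-64, -55) mm. 0 = shut on its catch; grows as it swings out to the front; 1.57 = straight out. Light to move. The sprung catch resists from 0.12, dead centre 0.055 (3 to 5 N at the free edge), then snaps the door to 0 and holds; short of that it springs back.
- door_edge (a point): Middle of the free (roller) edge of the garage door, half-way up, 106 mm from the hinge line.
- bollard_c (a point): Loose turned bollard of plain light wood: upright cylinder 24 mm in diameter, 40 mm tall with rounded ends. Point: its centre; z along its axis. May be absent.
- pump_c (a point): Loose toy fuel pump of plain light wood: upright block 24 (x) x 18 (y) x 42 (z) mm. Point: its centre. May be absent.
- tree_c (a point): Loose toy tree of plain light wood, 44 mm tall: foot disc 26 mm, thin trunk, and a crown 30 mm in diameter from 16 mm to the top (its straight part 16 to 36 mm). Point: on its axis half-way up (22 mm); z along its axis. May be absent.
- barrel_c (a point): Loose toy barrel of plain light wood: upright cylinder 30 mm in diameter, 32 mm tall, two thin dark hoops. Point: its centre; z along its axis. May be absent.
- tyres_c (a point): Loose toy stack of three dark wooden tyres in one piece: cylinder 28 mm in diameter, 26 mm tall. Point: its centre; z along its axis. May be absent.
- car_c (a point): Loose wooden toy car with dark wheels that do not turn, 80 (x) x 45 (y) x 34 (z) mm, body 21 mm high with the cabin in the middle. Point: its centre, 17 mm above the ground it stands on; z up when on its wheels. About 0.12 kg. May be absent.
- truck_c (a point): Loose wooden toy truck, the same size as the car, with the cabin at its +x end. Point: its centre, 17 mm above the ground it stands on; z up when on its wheels. May be absent.
- tape_roll: Bystander: cardboard roll, 56 mm across, 25 mm high. Origin under its centre; z up along its own upright axis.
- spin_top: Bystander: dark wooden spinning top standing on its flat foot, 52 mm across, 42 mm high. Origin under its centre; z up along its own upright axis.
- beaker: Bystander: small white cup, 52 mm across, 45 mm high. Origin under its centre; z up along its own upright axis.
Things that resemble listed ones, but are neither listed nor needed, are in the scene too. Leave any blue look-alike of the part that bears pump_c alone.

How it is judged:
By the outcome, as a careful person would: the job done as asked, in the order asked, and still so for the second after the job is handed in, with the robot touching nothing.
Of bollard, pump, tree, barrel, tyres only 3 to 5 are there at a start; the rules pass over those that are not, and their reading is None.
Of car, truck only 1 to 2 are there at a start; the rules pass over those that are not, and their reading is None.
At some moment in a run one of bollard, pump, tree, barrel, tyres, car, truck may be knocked a few centimetres aside while the robot is not near it.
Once in a run the grip may slacken for a moment while it holds something.
It also fails if it takes over 210 s, if anything falls off the work surface, if the arm or the gripper's body presses on something with over 40 N, if the wrist force passes 120 N, or if a joint passes its speed limit or range.

## Working session

There is one attempt and no reset: what is moved stays moved. The work goes in short steps, Python scripts to look and compute and a shell command to move; the robot and the scene stay as the last step left them, time stands still between calls to the robot, and variables do not carry over. Pictures are saved under pics/ and viewed, about 12 in all and at most 16, crops included, and the job is handed in when it is done.

```bash
mkdir -p pics; ls
cat > h.py <<'E'
import numpy as np,cv2,sys
from rig import manip,viewer,job
from scipy.spatial.transform import Rotation as R
def snap(n):
    s=manip.get_state(); im=viewer.get_image(n)
    if n=="wrist":
        q=s['ee_rot'];T=np.eye(4);T[:3,:3]=R.from_quat([q[1],q[2],q[3],q[0]]).as_matrix();T[:3,3]=s['position']
        im['W']=T@np.array(im['mount'])
    else: im['W']=np.array(im['world_from_camera'])
    return im
def cloud(im):
    h,w=im['range_z'].shape
    K=np.array(im['intrinsics']);D=np.array(im['D'])
    uv=np.stack(np.meshgrid(np.arange(w),np.arange(h)),-1).reshape(-1,1,2).astype(np.float32)
    n=cv2.undistortPoints(uv,K,D).reshape(h,w,2)
    z=im['range_z']; P=np.stack([n[...,0]*z,-n[...,1]*z,-z],-1)
    C=P@im['W'][:3,:3].T+im['W'][:3,3]; C[z<=0]=np.nan
    return C
def ray(im,u,v,zp):
    n=cv2.undistortPoints(np.array([[[u,v]]],np.float32),np.array(im['intrinsics']),np.array(im['D'])).ravel()
    d=im['W'][:3,:3]@np.array([n[0],-n[1],-1]);o=im['W'][:3,3]
    return o+d*(zp-o[2])/d[2]
E
python3 - <<'E'
from h import *
s=manip.get_state();print({k:np.round(v,3) for k,v in s.items()})
for n in("scene","top"):
    im=snap(n);cv2.imwrite(f'pics/{n}0.png',cv2.resize(im['frame'],(800,600)));np.save(n+'c.npy',cloud(im))
    print(n,np.round(im['W'],3).tolist())
E
```

```text
pics
{'clock': np.float64(0.0), 'qpos': array([-1.399,  0.277,  1.506,  0.   ,  1.361, -0.121]), 'qd': array([-0.001, -0.001, -0.001,  0.   ,  0.001,  0.   ]), 'effort': array([ 2.0000e-03, -4.1677e+01, -2.4581e+01,  0.0000e+00,  1.1000e-02,
       -0.0000e+00]), 'position': array([ 0.166, -0.55 ,  0.23 ]), 'ee_rot': array([-0.001,  0.989,  0.146, -0.   ]), 'contact_force': array([-0.741,  0.469, -0.491]), 'moment': array([ 0.003,  0.011, -0.006]), 'width': np.float64(0.085)}
scene [[-0.73, -0.532, 0.429, 0.974], [0.683, -0.557, 0.472, 0.418], [-0.012, 0.638, 0.77, 0.83], [0.0, 0.0, 0.0, 1.0]]
top [[0.013, 0.99, -0.143, 0.433], [-1.0, 0.011, -0.016, 0.006], [-0.014, 0.144, 0.99, 1.212], [0.0, 0.0, 0.0, 1.0]]
```

View pics/top0.png

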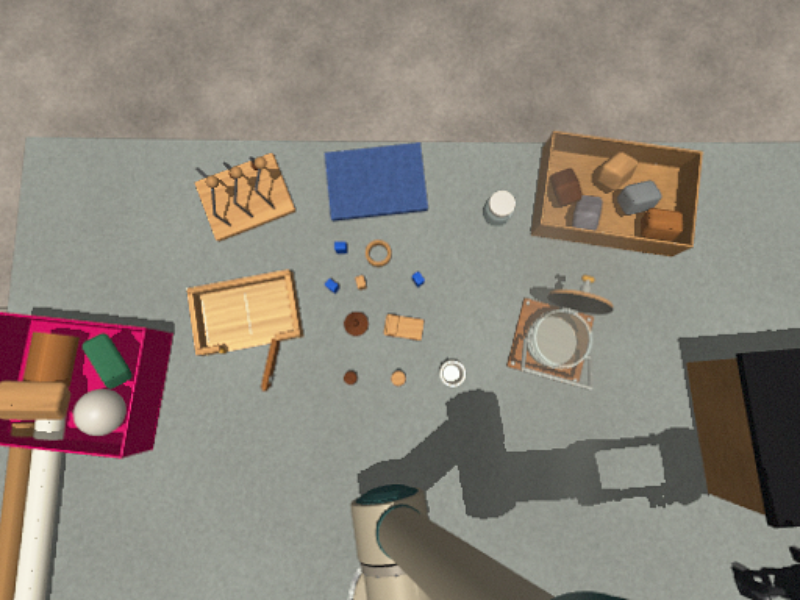

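View pics/scene0.png

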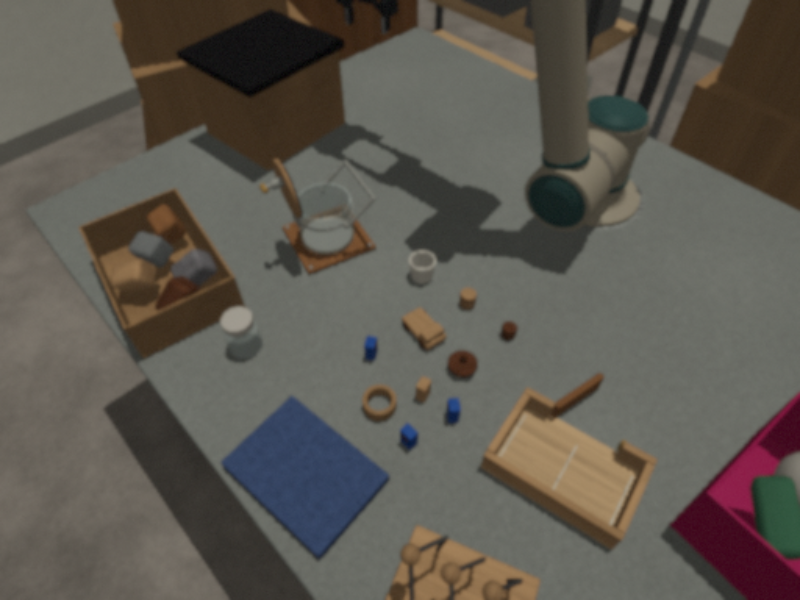

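Top view (800×600):
- Wanted pieces: a light wood block at (361,282), probably the pump. A light round piece at (398,378), bollard or barrel. A dark round piece at (350,377), the tyres. A light vehicle at (405,327), which looks like the truck.
- Could be mistaken for them: blue blocks at (341,247), (332,286) and (418,279). The spin top at (356,323), tape roll (378,253) and beaker (453,373) are bystanders.
- Garage at (245,312) with its door open. Canister at (560,338).

Next I'll measure these.

Run:
```python
from h import *
im=snap("top");C=cloud(im);f=im['frame']
z=C[...,2];ok=(z>0.010)&(C[...,0]>0.25)&(C[...,0]<0.75)&(abs(C[...,1])<0.45)
n,l,st,ce=cv2.connectedComponentsWithStats(ok.astype(np.uint8))
for i in range(1,n):
    m=l==i
    if st[i,4]<20: continue
    P=C[m];zt=np.percentile(P[:,2],95);T=P[P[:,2]>zt-.006]
    r=cv2.minAreaRect((P[:,:2]*1000).astype(np.float32))
    print(np.round(ce[i]*1.5625).astype(int),st[i,4],'top',round(zt*1000),'c',np.round(T[:,:2].mean(0)*1000),'rect',np.round(r[0]),np.round(r[1]),round(r[2]),'bgr',f[m].mean(0).round())
s=snap("scene");cv2.imwrite('pics/crop1.png',np.hstack([cv2.resize(f[145:255,190:310],(480,440),interpolation=2),cv2.resize(s['frame'][155:290,220:345],(320,346),interpolation=2)[:346].copy() if 0 else cv2.resize(s['frame'][160:290,225:345],(320,440),interpolation=2)]))
```

```text
[584 234] 564 top 89 c [ 731. -351.] rect [ 740. -353.] [197.  25.] 81 bgr [ 75.  99. 123.]
[225 231] 124 top 22 c [741. 397.] rect [736. 392.] [27. 70.] 1 bgr [101. 159. 211.]
[378 251] 133 top 27 c [699.  70.] rect [698.  70.] [55. 53.] 0 bgr [ 87. 129. 169.]
[340 246] 61 top 43 c [708. 149.] rect [708. 149.] [24. 18.] 90 bgr [157.  84.  46.]
[247 317] 1174 top 48 c [563. 333.] rect [520. 334.] [239. 216.] 11 bgr [ 80. 123. 163.]
[418 278] 52 top 43 c [642. -14.] rect [642. -14.] [24. 18.] 36 bgr [178.  95.  53.]
[564 332] 2091 top 203 c [ 581. -305.] rect [ 530. -295.] [137. 197.] 75 bgr [125. 140. 146.]
[361 281] 49 top 42 c [634. 105.] rect [634. 105.] [24. 17.] 19 bgr [ 94. 142. 188.]
[332 284] 52 top 44 c [625. 164.] rect [626. 166.] [25. 18.] 51 bgr [169.  89.  47.]
[356 323] 197 top 28 c [547. 113.] rect [547. 113.] [49. 48.] 46 bgr [ 42.  64. 105.]
[404 326] 334 top 34 c [545.  38.] rect [542.  14.] [80. 45.] 83 bgr [101. 156. 208.]
[453 373] 119 top 46 c [446. -85.] rect [446. -85.] [53. 47.] 0 bgr [186. 197. 199.]
[398 378] 80 top 34 c [435.  24.] rect [434.  23.] [32. 25.] 1 bgr [ 99. 148. 195.]
[350 378] 62 top 28 c [433. 122.] rect [433. 122.] [25. 26.] 1 bgr [ 48.  70. 112.]
[586 596] 190 top 737 c [ 271. -141.] rect [ 268. -140.] [61. 10.] 89 bgr [59. 61. 51.]
```

View pics/crop1.png

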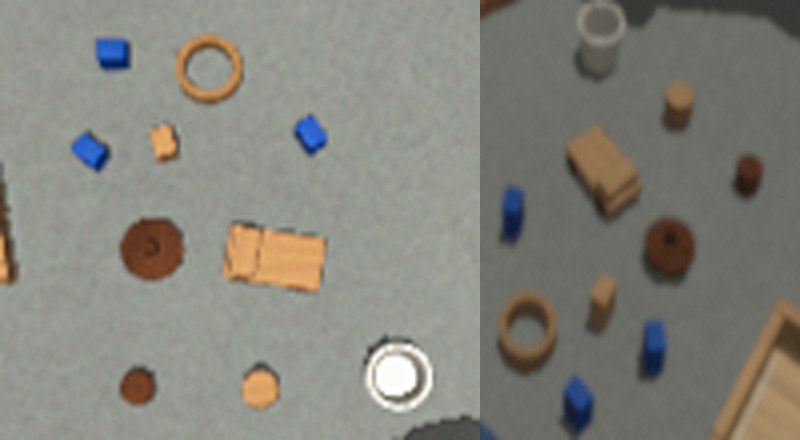

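The crop confirms it: pump at (165,142), barrel at (260,387), tyres at (137,385), and the truck at (275,258) with its cabin at the +y end. The blue blocks are distinct from the pump. Next, the garage and canister poses.

Run:
```python
from h import *
im=snap("top");C=cloud(im);f=im['frame']
z=C[...,2]
# garage walls tops
g=(z>0.040)&(z<.052)&(C[...,0]>.4)&(C[...,0]<.72)&(C[...,1]>.19)&(C[...,1]<.45)
P=C[g];
mg=P[P[:,0]>0.47+0]; n,l,st,ce=cv2.connectedComponentsWithStats(g.astype(np.uint8))
for i in range(1,n):
    if st[i,4]>15:
        r=cv2.minAreaRect((C[l==i][:,:2]*1000).astype(np.float32));print('g',st[i,4],np.round(r[0]),np.round(r[1]),round(r[2],1),np.round(cv2.boxPoints(r)).tolist())
# canister
c=(C[...,0]>.4)&(C[...,0]<.7)&(C[...,1]>-.45)&(C[...,1]<-.15)
b=c&(z>.005)&(z<.016)&((f[...,2].astype(int)-f[...,0])>40)
r=cv2.minAreaRect((C[b][:,:2]*1000).astype(np.float32));print('board',np.round(r[0]),np.round(r[1]),r[2],np.round(cv2.boxPoints(r)).tolist())
for a,bb in((.095,.112),(.112,.14),(.14,.17),(.17,.215)):
    m=c&(z>a)&(z<bb);r=cv2.minAreaRect((C[m][:,:2]*1000).astype(np.float32));print(a,m.sum(),np.round(r[0]),np.round(r[1]),round(r[2],1),C[m].mean(0).round(3), np.round(cv2.boxPoints(r)).tolist())
m=c&(z>.098)&(z<.112);Q=C[m];
A=np.c_[2*Q[:,:2],np.ones(len(Q))];s=np.linalg.lstsq(A,(Q[:,:2]**2).sum(1),rcond=None)[0];print('rim fit',s[:2],np.sqrt(s[2]+s[0]**2+s[1]**2))
x=np.vstack([cv2.resize(f[165:260,110:210],(400,380),interpolation=2)]);y=cv2.resize(f[165:260,315:410],(380,380),interpolation=2)
cv2.imwrite('pics/crop2.png',np.hstack([x,y]))
```

```text
g 533 [523. 329.] [232. 204.] 11.2 [[390.0, 406.0], [429.0, 206.0], [657.0, 251.0], [617.0, 451.0]]
g 182 [530. 437.] [133.  48.] 29.1 [[461.0, 426.0], [484.0, 383.0], [600.0, 448.0], [577.0, 490.0]]
board [ 515. -290.] [149. 149.] 75.27873229980469 [[424.0, -343.0], [568.0, -381.0], [606.0, -237.0], [462.0, -199.0]]
0.095 259 [ 514. -291.] [134. 121.] 74.0 [ 0.513 -0.289  0.103] [[438.0, -338.0], [554.0, -371.0], [591.0, -243.0], [475.0, -210.0]]
0.112 237 [ 504. -288.] [134. 145.] 74.7 [ 0.485 -0.283  0.126] [[416.0, -333.0], [556.0, -371.0], [592.0, -242.0], [452.0, -204.0]]
0.14 125 [ 574. -306.] [115.   8.] 71.6 [ 0.574 -0.306  0.156] [[552.0, -359.0], [560.0, -361.0], [596.0, -253.0], [588.0, -250.0]]
0.17 298 [ 598. -314.] [113.  51.] 73.0 [ 0.586 -0.307  0.192] [[557.0, -361.0], [606.0, -376.0], [639.0, -267.0], [590.0, -252.0]]
rim fit [ 0.50831428 -0.28858131] 0.05914470343824258
```

View pics/crop2.png

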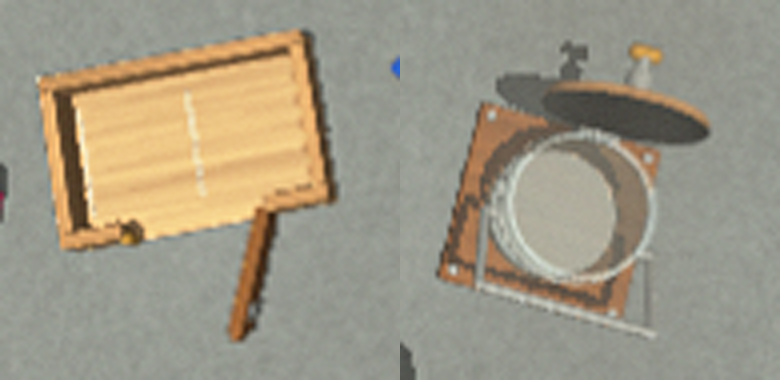

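The canister axis is at about (515,−290) mm, yaw −15°. The crop shows the garage corners at roughly (40,85), (305,35), (335,200) and (65,245), with the door swung straight out to (235,335). Now I'll write a planning helper.

```bash
cat >> h.py <<'E'
def pose():
    s=manip.get_state();q=s['ee_rot'];return np.array(s['position']),R.from_quat([q[1],q[2],q[3],q[0]]),s
def plan(wps):
    """wps: (x,y,z [mm], yaw deg of tool x); prints row numbers per leg"""
    p,r,s=pose(); p=p*1000
    print('now',p.round(1),'yaw',round(np.degrees(np.arctan2(r.as_matrix()[1,0],r.as_matrix()[0,0])),1),'t',round(float(s['clock']),2),'w',round(float(s['width'])*1000,1))
    for x,y,z,a in wps:
        r2=R.from_euler('z',a,degrees=True)*R.from_euler('x',180,degrees=True)
        d=r.inv().apply(np.array([x,y,z])-p);w=(r.inv()*r2).as_rotvec(degrees=True)
        n=int(np.ceil(max(np.linalg.norm(d)/62.5,np.linalg.norm(w)/10.7)))
        print((x,y,z,a),'->',(d/1000).round(3).tolist(),w.round(1).tolist(),'n',n)
        p=np.array([x,y,z],float);r=r2
def frm(o,yaw):
    c,s=np.cos(np.radians(yaw)),np.sin(np.radians(yaw))
    return lambda x,y,z=0,a=0:(round(o[0]+c*x-s*y,1),round(o[1]+s*x+c*y,1),z,a)
can=frm((515,-290),-15)
def find(n="top",xr=(.25,.78),yr=(-.2,.22),zmin=.010):
    im=snap(n);C=cloud(im);z=C[...,2]
    ok=(z>zmin)&(z<.06)&(C[...,0]>xr[0])&(C[...,0]<xr[1])&(C[...,1]>yr[0])&(C[...,1]<yr[1])
    k,l,st,ce=cv2.connectedComponentsWithStats(ok.astype(np.uint8))
    for i in range(1,k):
        if st[i,4]<30: continue
        P=C[l==i];r=cv2.minAreaRect((P[:,:2]*1000).astype(np.float32))
        print(n,st[i,4],'top',round(np.percentile(P[:,2],95)*1000),'rect',np.round(r[0],1),np.round(r[1]),round(r[2]),im['frame'][l==i].mean(0).round())
    return im,C
E
python3 - <<'E'
from h import *
im=snap("top")
c=np.array([ray(im,110+u/4,165+v/4,.046)*1000 for u,v in((40,85),(305,35),(335,200),(65,245))]);print(c.round(),c.mean(0).round(), [round(np.linalg.norm(c[i]-c[i-1])) for i in range(4)])
d=c[0]-c[1]+c[3]-c[2];print('yaw',np.degrees(np.arctan2(-d[0],d[1])))
print('door edge',ray(im,110+237/4,165+332/4,.044)*1000, 'hinge',ray(im,110+265/4,165+212/4,.044)*1000)
plan([(433,122,150,17),(433,122,3,17),(433,122,190,17),can(-15,0,190,-15),can(-15,0,70,-15),can(-15,0,190,-15),(435,24,150,5),(435,24,5,5)])
E
```

```text
[[606. 458.  46.]
 [649. 247.  46.]
 [516. 218.  46.]
 [479. 429.  46.]] [562. 338.  46.] [130, 214, 136, 214]
yaw 10.864935503774706
door edge [412.29098085 291.31916154  44.        ] hinge [506.25680273 273.75903676  44.        ]
now [ 165.9 -550.4  231. ] yaw 16.8 t 0.3 w 85.6
(433, 122, 150, 17) -> [0.45, -0.567, 0.081] [-0.0, -0.0, -0.2] n 12
(433, 122, 3, 17) -> [0.0, -0.0, 0.147] [0.0, 0.0, 0.0] n 3
(433, 122, 190, 17) -> [0.0, 0.0, -0.187] [0.0, 0.0, 0.0] n 3
(np.float64(500.5), np.float64(-286.1), 190, -15) -> [-0.055, 0.41, 0.0] [0.0, -0.0, 32.0] n 7
(np.float64(500.5), np.float64(-286.1), 70, -15) -> [0.0, -0.0, 0.12] [0.0, 0.0, 0.0] n 2
(np.float64(500.5), np.float64(-286.1), 190, -15) -> [-0.0, 0.0, -0.12] [0.0, 0.0, 0.0] n 2
(435, 24, 150, 5) -> [-0.144, -0.283, 0.04] [-0.0, 0.0, -20.0] n 6
(435, 24, 5, 5) -> [0.0, -0.0, 0.145] [0.0, 0.0, 0.0] n 3
```

```bash
python3 -m crank '[[0.45,-0.567,0.081,0,0,0],[0.45,-0.567,0.081,0,0,0],[0.45,-0.567,0.081,0,0,0],[0.45,-0.567,0.081,0,0,0],[0.45,-0.567,0.081,0,0,0],[0.45,-0.567,0.081,0,0,0],[0.45,-0.567,0.081,0,0,0],[0.45,-0.567,0.081,0,0,0],[0.45,-0.567,0.081,0,0,0],[0.45,-0.567,0.081,0,0,0],[0.45,-0.567,0.081,0,0,0],[0.45,-0.567,0.081,0,0,0],[0.45,-0.567,0.081,0,0,0],[0.45,-0.567,0.081,0,0,0],[0.45,-0.567,0.081,0,0,0]]' 0.6 40
python3 - <<'E'
from h import *
im,C=find("wrist");cv2.imwrite('pics/w1.png',im['frame'])
find("top")
plan([(433,122,3,17)])
E
```

```text
clock: 2.17
position: [0.4327, 0.1213, 0.1505]
ee_rot: [-0.0, 0.989, 0.145, -0.0]
contact_force: [0.9, 0.3, 0.7]
width: 0.0514
wrist 480 top 43 rect [630.7 -15.3] [22. 10.] 84 [72. 37. 22.]
wrist 3132 top 36 rect [545.2 114.6] [51. 51.] 1 [20. 29. 46.]
wrist 4822 top 35 rect [540.6  15.2] [80. 46.] 82 [ 86. 125. 164.]
wrist 729 top 28 rect [434.8 123.2] [27. 27.] 66 [38. 54. 87.]
wrist 1014 top 34 rect [435.   25.3] [30. 29.] 84 [ 78. 113. 147.]
wrist 2775 top 46 rect [446.5 -84.7] [51. 51.] 23 [113. 121. 124.]
top 81 top 56 rect [ 768.7 -176.2] [46. 14.] 76 [114. 119. 112.]
top 52 top 24 rect [778.6 137.7] [ 9. 71.] 7 [128.  83.  62.]
top 131 top 27 rect [698.   70.1] [54. 53.] 1 [ 85. 127. 167.]
top 59 top 43 rect [708.  148.9] [18. 24.] 1 [156.  85.  47.]
top 53 top 43 rect [641.9 -14.2] [24. 18.] 34 [173.  92.  51.]
top 48 top 44 rect [633.3 104.7] [24. 17.] 19 [ 92. 140. 186.]
top 52 top 44 rect [625.9 165.1] [24. 18.] 53 [166.  87.  46.]
top 198 top 29 rect [547.3 113. ] [49. 48.] 47 [24. 36. 57.]
top 333 top 34 rect [542.1  14.5] [80. 45.] 82 [ 99. 153. 205.]
top 116 top 45 rect [446.5 -85.1] [53. 47.] 0 [184. 195. 196.]
top 80 top 33 rect [434.1  23.3] [32. 25.] 1 [ 97. 146. 192.]
now [432.9 121.4 150.6] yaw 16.7 t 2.27 w 51.4
(433, 122, 3, 17) -> [0.0, -0.001, 0.148] [-0.0, -0.0, -0.3] n 3
```

View pics/w1.png

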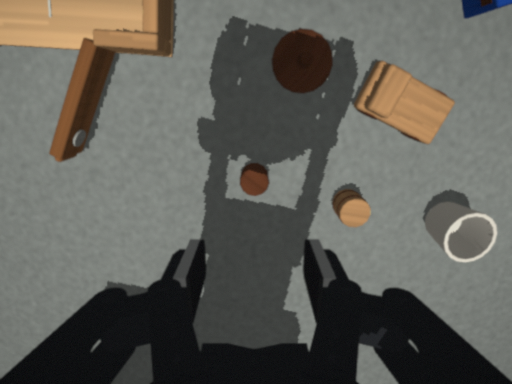

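The wrist view shows the tyres at (254,179) centred ahead of the fingers, the hooped barrel at (350,207) and the truck at (405,100). Both cameras agree to about 2 mm, so I'll grasp the tyres.

```bash
python3 -m crank '[[0,-0.001,0.06,0,0,0],[0.001,-0.001,0.11,0,0,0],[0.001,-0.001,0.147,0,0,0],[0.001,-0.001,0.147,0,0,0],[0.001,-0.001,0.147,0,0,0]]' 0.6 40
python3 -m crank '[[0,0,0,0,0,0],[0,0,0,0,0,0],[0,0,0,0,0,0],[0,0,0,0,0,0],[0,0,0,0,0,0]]' 0 40
python3 -m crank '[[0,0,-0.06,0,0,0],[0,0,-0.12,0,0,0],[0,0,-0.187,0,0,0],[0,0,-0.187,0,0,0],[0,0,-0.187,0,0,0]]'
python3 - <<'E'
from h import *
plan([can(-15,0,190,-15),can(-15,0,70,-15)])
E
```

```text
clock: 2.9
position: [0.4347, 0.1223, 0.0047]
ee_rot: [-0.0, 0.99, 0.145, 0.001]
contact_force: [0.6, 0.4, 0.7]
width: 0.0513
clock: 3.52
position: [0.4364, 0.1224, 0.0067]
ee_rot: [0.0, 0.989, 0.145, 0.003]
contact_force: [-0.0, -0.7, 6.5]
width: 0.0263
clock: 4.15
position: [0.435, 0.1223, 0.1944]
ee_rot: [0.0, 0.989, 0.145, 0.004]
contact_force: [-0.2, -0.4, -0.8]
width: 0.0268
now [435.  122.3 194.4] yaw 16.6 t 4.15 w 26.8
(np.float64(500.5), np.float64(-286.1), 190, -15) -> [-0.054, 0.41, 0.005] [-0.1, -0.5, 31.6] n 7
(np.float64(500.5), np.float64(-286.1), 70, -15) -> [0.0, -0.0, 0.12] [0.0, 0.0, 0.0] n 2
```

```bash
python3 -m crank '[[-0.054,0.41,0.005,0,0,31.6],[-0.054,0.41,0.005,0,0,31.6],[-0.054,0.41,0.005,0,0,31.6],[-0.054,0.41,0.005,0,0,31.6],[-0.054,0.41,0.005,0,0,31.6],[-0.054,0.41,0.005,0,0,31.6],[-0.054,0.41,0.005,0,0,31.6],[-0.054,0.41,0.005,0,0,31.6],[-0.054,0.41,0.005,0,0,31.6],[-0.054,0.41,0.005,0,0,31.6]]'
python3 -m crank '[[0,0,0.06,0,0,0],[0,0,0.12,0,0,0],[0,0,0.12,0,0,0],[0,0,0.12,0,0,0]]'
python3 - <<'E'
from h import *
im=snap("wrist");cv2.imwrite('pics/w2.png',im['frame'])
plan([can(-15,0,70,-15),can(-15,0,190,-15),(435,24,150,5),(435,24.5,8,5),(435,24.5,190,5),can(0,0,190,-15),can(0,0,70,-15)])
E
```

```text
clock: 5.4
position: [0.5002, -0.2844, 0.1889]
ee_rot: [-0.002, 0.992, -0.13, 0.003]
contact_force: [-0.9, 0.7, -0.1]
width: 0.0266
clock: 5.9
position: [0.5019, -0.284, 0.0707]
ee_rot: [-0.001, 0.992, -0.129, 0.004]
contact_force: [1.1, -0.0, 1.0]
width: 0.0264
now [ 502.3 -284.5   71.4] yaw -14.8 t 5.95 w 26.5
(np.float64(500.5), np.float64(-286.1), 70, -15) -> [-0.001, 0.002, 0.001] [-0.2, -0.5, 0.2] n 1
(np.float64(500.5), np.float64(-286.1), 190, -15) -> [-0.0, 0.0, -0.12] [0.0, 0.0, 0.0] n 2
(435, 24, 150, 5) -> [-0.144, -0.283, 0.04] [-0.0, 0.0, -20.0] n 6
(435, 24.5, 8, 5) -> [0.0, -0.0, 0.142] [0.0, 0.0, 0.0] n 3
(435, 24.5, 190, 5) -> [0.0, 0.0, -0.182] [0.0, 0.0, 0.0] n 3
(np.float64(515.0), np.float64(-290.0), 190, -15) -> [0.052, 0.32, 0.0] [0.0, -0.0, 20.0] n 6
(np.float64(515.0), np.float64(-290.0), 70, -15) -> [0.0, -0.0, 0.12] [0.0, 0.0, 0.0] n 2
```

View pics/w2.png

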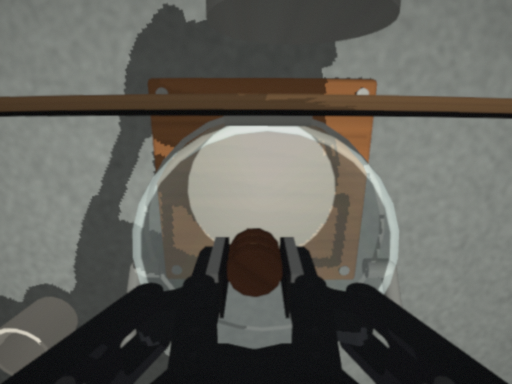

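The tyres at (255,262) hang inside the mouth, and the lid edge lies parallel, so the canister yaw is right. Release here, then fetch the barrel.

```bash
python3 -m crank '[[0,0,0.01,0,0,0],[0,0,0.01,0,0,0],[0,0,0.01,0,0,0]]' 0.5 40
python3 -m crank '[[0,0,-0.06,0,0,0],[0,0,-0.13,0,0,0],[0,0,-0.13,0,0,0]]'
python3 -m crank '[[-0.144,-0.283,0.04,0,0,-20],[-0.144,-0.283,0.04,0,0,-20],[-0.144,-0.283,0.04,0,0,-20],[-0.144,-0.283,0.04,0,0,-20],[-0.144,-0.283,0.04,0,0,-20],[-0.144,-0.283,0.04,0,0,-20],[-0.144,-0.283,0.04,0,0,-20],[-0.144,-0.283,0.04,0,0,-20]]' 0.6
python3 - <<'E'
from h import *
find("wrist",yr=(-.05,.2),xr=(.35,.7))
plan([(435,24.5,8,5)])
E
```

```text
clock: 6.32
position: [0.5028, -0.2847, 0.062]
ee_rot: [-0.001, 0.992, -0.129, 0.005]
contact_force: [-0.5, -0.3, 0.5]
width: 0.0424
clock: 6.7
position: [0.5038, -0.2866, 0.1976]
ee_rot: [0.002, 0.992, -0.129, 0.01]
contact_force: [-0.6, 0.0, 0.7]
width: 0.0427
clock: 7.7
position: [0.4386, 0.0223, 0.1543]
ee_rot: [0.004, 0.999, 0.044, 0.01]
contact_force: [-0.0, -0.5, 0.5]
width: 0.0514
wrist 3011 top 38 rect [545.8 114. ] [51. 51.] 71 [31. 47. 78.]
wrist 4859 top 35 rect [540.2  14.7] [80. 45.] 82 [45. 65. 85.]
wrist 917 top 34 rect [435.1  24. ] [29. 29.] 47 [ 80. 116. 152.]
now [438.6  22.2 154.3] yaw 5.0 t 7.75 w 51.2
(435, 24.5, 8, 5) -> [-0.006, -0.004, 0.146] [0.5, -1.1, 0.0] n 3
```

```bash
python3 -m crank '[[-0.005,-0.003,0.05,0.5,-1.1,0],[-0.006,-0.004,0.1,0.5,-1.1,0],[-0.006,-0.004,0.146,0.5,-1.1,0],[-0.006,-0.004,0.146,0.5,-1.1,0],[-0.006,-0.004,0.146,0.5,-1.1,0]]'
python3 -m crank '[[0,0,0,0,0,0],[0,0,0,0,0,0],[0,0,0,0,0,0],[0,0,0,0,0,0],[0,0,0,0,0,0]]' 0 40
python3 -m crank '[[0,0,-0.06,0,0,0],[0,0,-0.12,0,0,0],[0,0,-0.182,0,0,0],[0,0,-0.182,0,0,0],[0,0,-0.182,0,0,0]]'
python3 - <<'E'
from h import *
plan([can(0,0,190,-15),can(0,0,75,-15)])
E
```

```text
clock: 8.38
position: [0.4365, 0.0238, 0.0091]
ee_rot: [0.0, 0.999, 0.043, 0.001]
contact_force: [-0.4, 0.6, 0.5]
width: 0.0513
clock: 9.0
position: [0.4385, 0.0233, 0.0112]
ee_rot: [0.001, 0.999, 0.044, 0.003]
contact_force: [-1.3, -1.5, 5.8]
width: 0.0286
clock: 9.62
position: [0.4368, 0.0237, 0.1938]
ee_rot: [0.001, 0.999, 0.044, 0.004]
contact_force: [-0.7, 0.3, -1.2]
width: 0.0283
now [436.8  23.7 193.8] yaw 5.0 t 9.62 w 28.3
(np.float64(515.0), np.float64(-290.0), 190, -15) -> [0.051, 0.319, 0.005] [0.1, -0.5, 20.0] n 6
(np.float64(515.0), np.float64(-290.0), 75, -15) -> [0.0, -0.0, 0.115] [0.0, 0.0, 0.0] n 2
```

```bash
python3 -m crank '[[0.051,0.319,0.005,0,-0.5,20],[0.051,0.319,0.005,0,-0.5,20],[0.051,0.319,0.005,0,-0.5,20],[0.051,0.319,0.005,0,-0.5,20],[0.051,0.319,0.005,0,-0.5,20],[0.051,0.319,0.005,0,-0.5,20],[0.051,0.319,0.005,0,-0.5,20],[0.051,0.319,0.005,0,-0.5,20]]'
python3 -m crank '[[0,0,0.06,0,0,0],[0,0,0.115,0,0,0],[0,0,0.115,0,0,0],[0,0,0.115,0,0,0]]'
python3 - <<'E'
from h import *
plan([can(0,0,70,-15),can(0,0,190,-15),(634,105,150,19),(634,105,12,19),(634,105,200,19),can(-8,0,200,-15),can(-8,0,80,-15)])
E
```

```text
clock: 10.62
position: [0.5146, -0.2876, 0.1892]
ee_rot: [-0.0, 0.992, -0.13, -0.001]
contact_force: [0.1, 1.2, -0.8]
width: 0.0283
clock: 11.12
position: [0.5156, -0.2873, 0.0762]
ee_rot: [0.0, 0.992, -0.129, 0.0]
contact_force: [-0.0, 0.3, 0.1]
width: 0.0286
now [ 515.6 -287.3   76.2] yaw -14.9 t 11.12 w 28.6
(np.float64(515.0), np.float64(-290.0), 70, -15) -> [0.0, 0.003, 0.006] [0.0, -0.0, 0.1] n 1
(np.float64(515.0), np.float64(-290.0), 190, -15) -> [-0.0, 0.0, -0.12] [0.0, 0.0, 0.0] n 2
(634, 105, 150, 19) -> [0.013, -0.412, 0.04] [-0.0, 0.0, -34.0] n 7
(634, 105, 12, 19) -> [0.0, -0.0, 0.138] [0.0, 0.0, 0.0] n 3
(634, 105, 200, 19) -> [0.0, 0.0, -0.188] [0.0, 0.0, 0.0] n 4
(np.float64(507.3), np.float64(-287.9), 200, -15) -> [-0.248, 0.33, 0.0] [0.0, -0.0, 34.0] n 7
(np.float64(507.3), np.float64(-287.9), 80, -15) -> [0.0, -0.0, 0.12] [0.0, 0.0, 0.0] n 2
```

```bash
python3 -m crank '[[0,0.003,0.006,0,0,0],[0,0.003,0.006,0,0,0],[0,0.003,0.006,0,0,0]]' 0.5 40
python3 -m crank '[[0,0,-0.06,0,0,0],[0,0,-0.13,0,0,0],[0,0,-0.13,0,0,0]]'
python3 -m crank '[[0.013,-0.412,0.04,0,0,-34],[0.013,-0.412,0.04,0,0,-34],[0.013,-0.412,0.04,0,0,-34],[0.013,-0.412,0.04,0,0,-34],[0.013,-0.412,0.04,0,0,-34],[0.013,-0.412,0.04,0,0,-34],[0.013,-0.412,0.04,0,0,-34],[0.013,-0.412,0.04,0,0,-34],[0.013,-0.412,0.04,0,0,-34]]' 0.48
python3 - <<'E'
from h import *
find("wrist",yr=(-.05,.2),xr=(.35,.75))
plan([(634,105,12,19)])
E
```

```text
clock: 11.5
position: [0.5151, -0.2906, 0.0711]
ee_rot: [0.001, 0.992, -0.13, 0.001]
contact_force: [0.5, -0.4, 0.2]
width: 0.0425
clock: 11.88
position: [0.5175, -0.2923, 0.2071]
ee_rot: [0.003, 0.992, -0.13, 0.006]
contact_force: [0.2, 0.0, -0.3]
width: 0.0423
clock: 13.0
position: [0.6357, 0.1015, 0.1644]
ee_rot: [0.005, 0.986, 0.166, 0.004]
contact_force: [-0.8, -0.6, 0.3]
width: 0.0409
wrist 626 top 44 rect [707.2 149.4] [18. 24.] 1 [90. 46. 24.]
wrist 1614 top 27 rect [697.7  71.3] [54. 55.] 69 [42. 61. 79.]
wrist 735 top 44 rect [624.8 165.3] [24. 19.] 53 [122.  65.  39.]
wrist 612 top 44 rect [632.9 104.9] [24. 18.] 20 [ 83. 120. 156.]
wrist 794 top 43 rect [640.5 -13.6] [25. 19.] 36 [115.  60.  34.]
wrist 1062 top 28 rect [550.4 111.6] [51. 42.] 59 [21. 29. 46.]
wrist 1230 top 35 rect [543.7  29.7] [49. 44.] 82 [ 62.  90. 118.]
now [635.8 101.1 164.8] yaw 19.1 t 13.05 w 40.9
(634, 105, 12, 19) -> [-0.001, -0.006, 0.153] [0.7, -0.4, 0.1] n 3
```

```bash
python3 -m crank '[[-0.001,-0.004,0.04,0.7,-0.4,0],[-0.002,-0.004,0.1,0.7,-0.4,0],[-0.002,-0.004,0.15,0.7,-0.4,0],[-0.002,-0.004,0.15,0.7,-0.4,0],[-0.002,-0.004,0.15,0.7,-0.4,0]]'
python3 -m crank '[[0,0,0,0,0,0],[0,0,0,0,0,0],[0,0,0,0,0,0],[0,0,0,0,0,0],[0,0,0,0,0,0]]' 0 40
python3 -m crank '[[0,0,-0.06,0,0,0],[0,0,-0.12,0,0,0],[0,0,-0.182,0,0,0],[0,0,-0.182,0,0,0],[0,0,-0.182,0,0,0]]'
python3 - <<'E'
from h import *
plan([can(-8,0,195,-15),can(-8,0,80,-15)])
E
```

```text
clock: 13.68
position: [0.6355, 0.102, 0.0166]
ee_rot: [-0.0, 0.986, 0.165, 0.001]
contact_force: [0.4, 0.5, -0.2]
width: 0.0408
clock: 14.3
position: [0.6378, 0.1018, 0.0196]
ee_rot: [0.001, 0.986, 0.165, 0.004]
contact_force: [-0.7, -1.2, 7.0]
width: 0.017
clock: 14.92
position: [0.6359, 0.1019, 0.2022]
ee_rot: [0.001, 0.986, 0.165, 0.004]
contact_force: [0.5, -0.8, -1.6]
width: 0.0173
now [635.9 101.9 202.2] yaw 19.0 t 14.93 w 17.3
(np.float64(507.3), np.float64(-287.9), 195, -15) -> [-0.249, 0.327, 0.006] [0.0, -0.5, 34.0] n 7
(np.float64(507.3), np.float64(-287.9), 80, -15) -> [0.0, -0.0, 0.115] [0.0, 0.0, 0.0] n 2
```

```bash
python3 -m crank '[[-0.249,0.327,0.006,0,-0.5,34],[-0.249,0.327,0.006,0,-0.5,34],[-0.249,0.327,0.006,0,-0.5,34],[-0.249,0.327,0.006,0,-0.5,34],[-0.249,0.327,0.006,0,-0.5,34],[-0.249,0.327,0.006,0,-0.5,34],[-0.249,0.327,0.006,0,-0.5,34],[-0.249,0.327,0.006,0,-0.5,34],[-0.249,0.327,0.006,0,-0.5,34],[-0.249,0.327,0.006,0,-0.5,34]]'
python3 -m crank '[[0,0,0.06,0,0,0],[0,0,0.112,0,0,0],[0,0,0.112,0,0,0],[0,0,0.112,0,0,0]]'
python3 - <<'E'
from h import *
im=snap("wrist");cv2.imwrite('pics/w3.png',im['frame'])
plan([can(-8,0,80,-15),can(-8,0,200,-15),(541,14,150,82),(541,14,8,82)])
E
```

```text
clock: 16.18
position: [0.5073, -0.287, 0.1945]
ee_rot: [-0.0, 0.992, -0.13, -0.0]
contact_force: [-0.0, 0.0, 0.7]
width: 0.0168
clock: 16.68
position: [0.5087, -0.287, 0.0841]
ee_rot: [0.0, 0.992, -0.129, 0.001]
contact_force: [-1.0, -0.5, 0.2]
width: 0.0169
now [ 509.2 -287.5   84.8] yaw -14.8 t 16.73 w 16.8
(np.float64(507.3), np.float64(-287.9), 80, -15) -> [-0.002, 0.001, 0.005] [0.0, -0.2, 0.2] n 1
(np.float64(507.3), np.float64(-287.9), 200, -15) -> [-0.0, 0.0, -0.12] [0.0, 0.0, 0.0] n 2
(541, 14, 150, 82) -> [-0.046, -0.3, 0.05] [-0.0, 0.0, -97.0] n 10
(541, 14, 8, 82) -> [0.0, -0.0, 0.142] [0.0, 0.0, 0.0] n 3
```

View pics/w3.png

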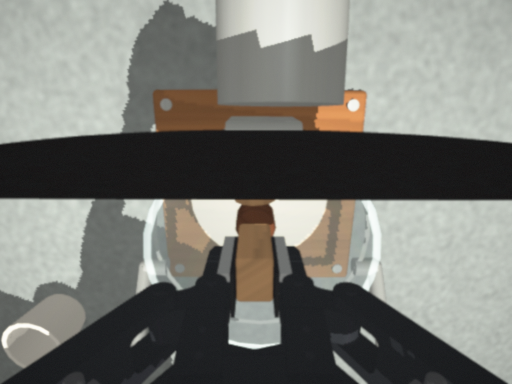

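The pump at (255,260) is held over the mouth, with a dark piece below it at (255,215). The lid takes up rows 130–200, more than in the last view, so I'll check its angle before going on.

Run:
```python
from h import *
im=snap("scene");cv2.imwrite('pics/s2.png',cv2.resize(im['frame'][80:200,150:280],(650,600),interpolation=2))
C0=np.load('scenec.npy');C=cloud(im)
w=snap("wrist");print('cam',w['W'][:3,3].round(3),'axis',(-w['W'][:3,2]).round(2))
for D in(C0,C):
    c,s=np.cos(np.radians(-15)),np.sin(np.radians(-15));d=D-np.array([.515,-.29,0])
    X=c*d[...,0]+s*d[...,1];Y=-s*d[...,0]+c*d[...,1]
    m=(abs(Y)<.06)&(X>.04)&(X<.12)&(D[...,2]>.12)&(D[...,2]<.25)
    for a in(.12,.14,.16,.18,.2): 
        k=m&(D[...,2]>a)&(D[...,2]<a+.02);print(a,k.sum(),np.median(X[k]).round(3) if k.any() else '', end=' | ')
    print()
```

```text
cam [ 0.585 -0.307  0.229] axis [-0.3   0.08 -0.95]
0.12 34 0.069 | 0.14 41 0.07 | 0.16 65 0.072 | 0.18 135 0.077 | 0.2 84 0.072 | 
0.12 35 0.069 | 0.14 40 0.07 | 0.16 60 0.072 | 0.18 140 0.077 | 0.2 85 0.071 |
```

View pics/s2.png

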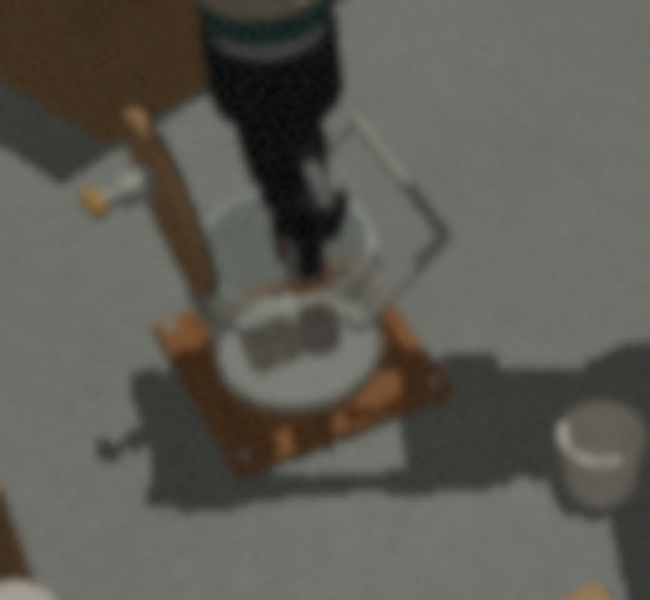

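The lid hasn't moved. The wrist camera is just directly above it. The two pieces at (270,345) and (318,330) lie in the canister. Release the pump and go to the truck.

```bash
python3 -m crank '[[-0.002,0.001,0.01,0,0,0],[-0.002,0.001,0.01,0,0,0],[-0.002,0.001,0.01,0,0,0]]' 0.4 40
python3 -m crank '[[0,0,-0.06,0,0,0],[0,0,-0.125,0,0,0],[0,0,-0.125,0,0,0]]'
python3 -m crank '[[-0.046,-0.3,0.05,0,0,-97],[-0.046,-0.3,0.05,0,0,-97],[-0.046,-0.3,0.05,0,0,-97],[-0.046,-0.3,0.05,0,0,-97],[-0.046,-0.3,0.05,0,0,-97],[-0.046,-0.3,0.05,0,0,-97],[-0.046,-0.3,0.05,0,0,-97],[-0.046,-0.3,0.05,0,0,-97],[-0.046,-0.3,0.05,0,0,-97],[-0.046,-0.3,0.05,0,0,-97],[-0.046,-0.3,0.05,0,0,-97],[-0.046,-0.3,0.05,0,0,-97]]' 0.9
python3 - <<'E'
from h import *
find("wrist",yr=(-.08,.2),xr=(.35,.75));find("top",yr=(-.08,.21))
plan([(541,14,8,82)])
E
```

```text
clock: 17.2
position: [0.5067, -0.2883, 0.0751]
ee_rot: [0.001, 0.992, -0.129, 0.002]
contact_force: [0.0, -0.0, 0.1]
width: 0.0343
clock: 17.58
position: [0.5092, -0.2901, 0.206]
ee_rot: [0.004, 0.992, -0.129, 0.007]
contact_force: [0.2, -0.9, -0.5]
width: 0.0345
clock: 19.08
position: [0.5423, 0.0111, 0.1535]
ee_rot: [0.008, 0.754, 0.656, 0.002]
contact_force: [0.1, -0.4, -0.5]
width: 0.0769
wrist 103 top 30 rect [619.3 154.8] [ 2. 13.] 64 [68. 32. 15.]
wrist 464 top 43 rect [704.1 140.2] [10. 22.] 61 [81. 39. 18.]
wrist 3012 top 38 rect [546.  114.5] [51. 51.] 82 [34. 50. 83.]
wrist 2331 top 27 rect [696.8  71.3] [56. 55.] 24 [ 60.  88. 116.]
wrist 3810 top 35 rect [540.8  15.1] [79. 45.] 82 [ 67.  97. 127.]
wrist 861 top 43 rect [640.  -13.2] [24. 19.] 36 [68. 35. 21.]
wrist 386 top 46 rect [462.3 -69.8] [ 8. 26.] 48 [103. 111. 113.]
top 55 top 24 rect [775.5 133.3] [ 9. 77.] 1 [125.  81.  61.]
top 81 top 26 rect [707.4  68.1] [55. 35.] 74 [ 86. 127. 165.]
top 57 top 44 rect [707.8 149.4] [19. 25.] 9 [158.  86.  47.]
top 52 top 43 rect [625.8 165.4] [24. 18.] 51 [166.  87.  47.]
top 38 top 24 rect [529.2 -12.6] [23. 23.] 90 [ 63.  96. 128.]
top 30 top 46 rect [446.4 -71.4] [47. 14.] 0 [194. 205. 207.]
now [542.4  11.1 153.7] yaw 82.1 t 19.18 w 77.0
(541, 14, 8, 82) -> [0.004, -0.004, 0.146] [0.8, 0.4, 0.1] n 3
```

```bash
python3 -m crank '[[0.004,-0.001,0.05,0.8,0.4,0],[0.004,-0.001,0.1,0.8,0.4,0],[0.004,-0.001,0.144,0.8,0.4,0],[0.004,-0.001,0.144,0.8,0.4,0],[0.004,-0.001,0.144,0.8,0.4,0]]'
python3 -m crank '[[0,0,0,0,0,0],[0,0,0,0,0,0],[0,0,0,0,0,0],[0,0,0,0,0,0],[0,0,0,0,0,0]]' 0 60
python3 -m crank '[[0,0,-0.04,0,0,0],[0,0,-0.08,0,0,0],[0,0,-0.11,0,0,0],[0,0,-0.11,0,0,0],[0,0,-0.11,0,0,0]]'
python3 - <<'E'
from h import *
gar=frm((562,338),11)
plan([gar(3,36,120,11),gar(3,36,18,11)])
E
```

```text
clock: 19.8
position: [0.545, 0.0138, 0.0109]
ee_rot: [0.001, 0.754, 0.656, 0.001]
contact_force: [0.4, -0.7, 0.2]
width: 0.0769
clock: 20.42
position: [0.5463, 0.0137, 0.0131]
ee_rot: [0.002, 0.754, 0.656, 0.002]
contact_force: [-1.8, 0.1, 7.3]
width: 0.0422
clock: 21.05
position: [0.5449, 0.0139, 0.1227]
ee_rot: [0.002, 0.754, 0.656, 0.002]
contact_force: [-0.7, 1.1, -0.6]
width: 0.0418
now [544.9  13.9 122.7] yaw 82.1 t 21.05 w 41.8
(np.float64(558.1), np.float64(373.9), 120, 11) -> [0.358, -0.037, 0.002] [0.3, -0.2, 71.1] n 7
(np.float64(558.1), np.float64(373.9), 18, 11) -> [0.0, -0.0, 0.102] [0.0, 0.0, 0.0] n 2
```

```bash
python3 -m crank '[[0.358,-0.037,0.002,0.3,-0.2,71],[0.358,-0.037,0.002,0.3,-0.2,71],[0.358,-0.037,0.002,0.3,-0.2,71],[0.358,-0.037,0.002,0.3,-0.2,71],[0.358,-0.037,0.002,0.3,-0.2,71],[0.358,-0.037,0.002,0.3,-0.2,71],[0.358,-0.037,0.002,0.3,-0.2,71],[0.358,-0.037,0.002,0.3,-0.2,71],[0.358,-0.037,0.002,0.3,-0.2,71],[0.358,-0.037,0.002,0.3,-0.2,71],[0.358,-0.037,0.002,0.3,-0.2,71]]'
python3 - <<'E'
from h import *
im=snap("wrist");C=cloud(im);cv2.imwrite('pics/w4.png',im['frame'])
z=C[...,2];m=(z>.041)&(z<.051)&(C[...,0]>.4)&(C[...,0]<.7)&(C[...,1]>.17)&(C[...,1]<.47)
P=C[m][:,:2]*1000
for a in(10,11,12):
    c,s=np.cos(np.radians(a)),np.sin(np.radians(a));d=P-np.array([562,338]);X=c*d[:,0]+s*d[:,1];Y=-s*d[:,0]+c*d[:,1]
    # back wall inner face, side walls' faces
    f=lambda v:np.percentile(v,[5,50,95]).round(1) if len(v)>5 else None
    for lo in(-70,0,50): k=(X>50)&(Y>lo)&(Y<lo+20); print(a,'back X',lo,f(X[k]))
    for lo in(-40,0,30): k=(Y>85)&(X>lo)&(X<lo+15); print(a,' left Y',f(Y[k])); k=(Y<-85)&(X>lo)&(X<lo+15); print(a,' right Y',f(Y[k]))
gar=frm((562,338),11);plan([gar(3,36,18,11)])
E
```

```text
clock: 22.42
position: [0.5579, 0.3727, 0.1206]
ee_rot: [-0.0, 0.995, 0.096, -0.0]
contact_force: [0.4, 0.9, -0.7]
width: 0.0422
10 back X -70 [64.9 70.6 76.2]
10 back X 0 [63.1 68.7 74.4]
10 back X 50 [62.1 67.7 73. ]
10  left Y [ 99.1 103.9 110. ]
10  right Y [-101.4  -95.2  -90.8]
10  left Y [100.1 105.2 111.1]
10  right Y [-100.5  -93.8  -89.2]
10  left Y [101.1 106.  112.1]
10  right Y [-99.3 -92.7 -88.8]
11 back X -70 [63.7 69.9 75.3]
11 back X 0 [63.1 68.7 74.7]
11 back X 50 [63.1 68.6 74. ]
11  left Y [ 99.6 104.6 110.5]
11  right Y [-100.9  -94.6  -90.1]
11  left Y [100. 105. 111.]
11  right Y [-100.6  -93.9  -89.3]
11  left Y [100.4 105.3 111.4]
11  right Y [-100.   -93.4  -89.4]
12 back X -70 [62.6 68.8 74.3]
12 back X 0 [63.4 69.4 74.8]
12 back X 50 [64.3 69.7 75.1]
12  left Y [100.2 105.  111.1]
12  right Y [-100.3  -94.   -89.6]
12  left Y [ 99.8 104.8 110.8]
12  right Y [-100.5  -94.1  -89.5]
12  left Y [ 99.7 104.6 110.7]
12  right Y [-100.7  -94.1  -90. ]
now [557.9 372.9 120.7] yaw 11.0 t 22.48 w 41.7
(np.float64(558.1), np.float64(373.9), 18, 11) -> [0.0, -0.001, 0.103] [-0.0, 0.0, 0.0] n 2
```

View pics/w4.png

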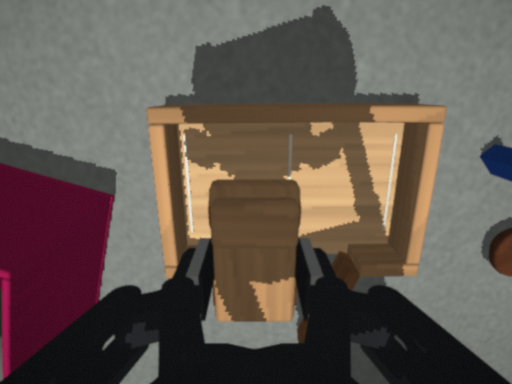

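The truck at (255,250), cabin to the rear, is above the left lane and the garage is empty. The refined garage centre is (566,344), yaw 11.4°.

```bash
sed -i '$a gar=frm((566,344),11.4)' h.py
python3 - <<'E'
from h import *
plan([gar(2,38,40,11.4),gar(2,38,20,11.4)])
E
```

```text
now [557.9 372.9 120.7] yaw 11.0 t 22.48 w 41.7
(np.float64(560.4), np.float64(381.6), 40, 11.4) -> [0.004, -0.008, 0.081] [-0.0, 0.0, -0.4] n 2
(np.float64(560.4), np.float64(381.6), 20, 11.4) -> [0.0, -0.0, 0.02] [0.0, 0.0, 0.0] n 1
```

```bash
python3 -m crank '[[0.004,-0.008,0.02,0,0,-0.4],[0.004,-0.008,0.05,0,0,-0.4],[0.004,-0.008,0.08,0,0,-0.4],[0.004,-0.008,0.088,0,0,-0.4],[0.004,-0.008,0.094,0,0,-0.4],[0.004,-0.008,0.098,0,0,-0.4],[0.004,-0.008,0.1,0,0,-0.4],[0.004,-0.008,0.101,0,0,-0.4],[0.004,-0.008,0.101,0,0,-0.4]]'
python3 -m crank '[[0,0,0,0,0,0],[0,0,0,0,0,0],[0,0,0,0,0,0]]' 0.7
python3 -m crank '[[0,0,-0.02,0,0,0],[0,0,-0.06,0,0,0],[0,0,-0.11,0,0,0],[0,0,-0.11,0,0,0]]'
python3 - <<'E'
from h import *
im=snap("wrist");C=cloud(im);cv2.imwrite('pics/w5.png',im['frame'])
e=ray(im,0,0,0)
plan([])
E
```

```text
clock: 23.6
position: [0.5604, 0.3816, 0.0201]
ee_rot: [-0.0, 0.995, 0.1, -0.0]
contact_force: [1.2, -0.4, -0.6]
width: 0.042
clock: 23.98
position: [0.5606, 0.3817, 0.0203]
ee_rot: [-0.0, 0.995, 0.1, 0.0]
contact_force: [0.1, -0.3, 0.9]
width: 0.0601
clock: 24.48
position: [0.5634, 0.3832, 0.1357]
ee_rot: [-0.002, 0.995, 0.1, 0.005]
contact_force: [-0.5, 0.3, 0.4]
width: 0.0595
now [561.8 382.3 132.9] yaw 11.4 t 24.52 w 60.0
```

View pics/w5.png

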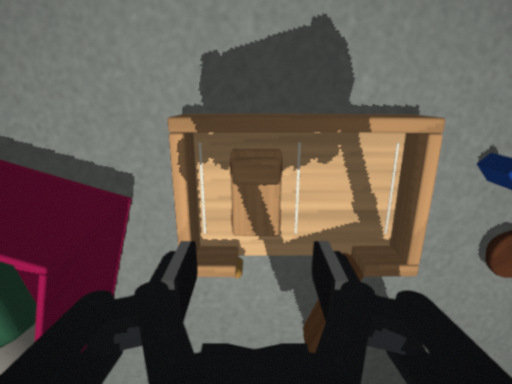

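The truck stands on its wheels inside at (256,195), clear of the doorway. The door is at about 1.24 rad. Next I'll push it shut with closed fingers.

Run:
```python
from h import *
plan([gar(-165,-64,130,11.4),gar(-165,-64,18,11.4)])
```

```text
now [561.8 382.3 132.9] yaw 11.4 t 24.52 w 60.0
(np.float64(416.9), np.float64(248.6), 130, 11.4) -> [-0.168, 0.102, 0.002] [-0.1, -0.3, 0.0] n 4
(np.float64(416.9), np.float64(248.6), 18, 11.4) -> [0.0, -0.0, 0.112] [0.0, 0.0, 0.0] n 2
```

```bash
python3 -m crank '[[-0.168,0.102,0.002,0,0,0],[-0.168,0.102,0.002,0,0,0],[-0.168,0.102,0.002,0,0,0],[-0.168,0.102,0.002,0,0,0],[-0.168,0.102,0.002,0,0,0],[-0.168,0.102,0.002,0,0,0]]' 0
python3 -m crank '[[0,0,0.05,0,0,0],[0,0,0.1,0,0,0],[0,0,0.112,0,0,0],[0,0,0.112,0,0,0]]'
python3 -m crank '[[0.009,-0.017,0,0,0,0],[0.013,-0.03,0,0,0,0],[0.017,-0.043,0,0,0,0],[0.021,-0.056,0,0,0,0],[0.027,-0.064,0,0,0,0],[0.033,-0.071,0,0,0,0],[0.039,-0.078,0,0,0,0],[0.046,-0.083,0,0,0,0],[0.052,-0.087,0,0,0,0],[0.058,-0.09,0,0,0,0],[0.064,-0.093,0,0,0,0],[0.068,-0.095,0,0,0,0],[0.072,-0.096,0,0,0,0],[0.075,-0.096,0,0,0,0],[0.078,-0.096,0,0,0,0],[0.08,-0.096,0,0,0,0],[0.082,-0.096,0,0,0,0],[0.084,-0.096,0,0,0,0]]'
python3 - <<'E'
from h import *
p=pose()[0]*1000;d=p[:2]-[566,344];c,s=np.cos(np.radians(11.4)),np.sin(np.radians(11.4));print('gar',c*d[0]+s*d[1],-s*d[0]+c*d[1])
im=snap("top");cv2.imwrite('pics/t2.png',cv2.resize(im['frame'][160:260,110:220],(660,600),interpolation=2))
E
```

```text
clock: 25.28
position: [0.4189, 0.25, 0.1297]
ee_rot: [-0.002, 0.995, 0.1, 0.003]
contact_force: [0.4, 0.4, 0.1]
width: 0.0001
clock: 25.78
position: [0.4204, 0.2509, 0.0174]
ee_rot: [-0.002, 0.995, 0.1, 0.003]
contact_force: [-0.3, 0.6, -0.5]
width: 0.0003
clock: 28.02
position: [0.4803, 0.361, 0.0179]
ee_rot: [-0.001, 0.995, 0.099, -0.001]
contact_force: [-10.1, 0.5, 6.7]
width: -0.0002
gar -80.6680688105544 33.56267576058025
```

View pics/t2.png

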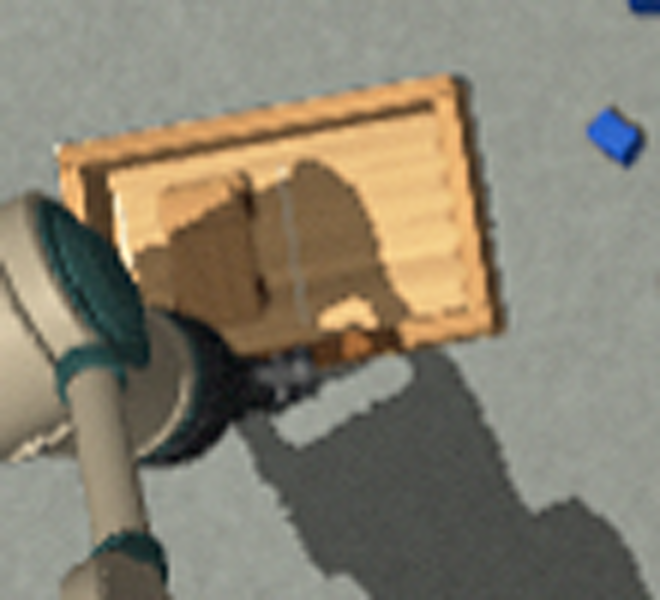

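The door lies in line with the front wall at (340,350), with about 10 N against the stop. One more small push, then back off and measure.

```bash
python3 -m crank '[[0.002,0,0,0,0,0],[0.002,0,0,0,0,0],[0.002,0,0,0,0,0]]'
python3 -m crank '[[-0.02,0,0,0,0,0],[-0.05,0,0,0,0,0],[-0.08,0,0,0,0,0],[-0.08,0,-0.06,0,0,0],[-0.08,0,-0.12,0,0,0],[-0.08,0,-0.17,0,0,0],[-0.08,0,-0.17,0,0,0]]'
python3 - <<'E'
from h import *
im=snap("wrist");C=cloud(im);cv2.imwrite('pics/w6.png',im['frame'])
c,s=np.cos(np.radians(11.4)),np.sin(np.radians(11.4));d=C-np.array([.566,.344,0]);X=(c*d[...,0]+s*d[...,1])*1000;Y=(-s*d[...,0]+c*d[...,1])*1000
m=(C[...,2]>.038)&(C[...,2]<.052)&(X<-35)&(X>-180)
for y in range(-90,100,10):
    k=m&(abs(Y-y)<4)
    if k.sum()>3: print(y,np.percentile(X[k],[5,50,95]).round(1),np.median(C[...,2][k]).round(3))
plan([can(115,42,240,-15),can(115,42,150,-15)])
E
```

```text
clock: 28.45
position: [0.4801, 0.3609, 0.0178]
ee_rot: [-0.001, 0.995, 0.099, -0.003]
contact_force: [-5.6, -0.3, 4.0]
width: -0.0
clock: 29.32
position: [0.4061, 0.3468, 0.193]
ee_rot: [-0.003, 0.995, 0.099, 0.003]
contact_force: [-0.1, 0.4, -0.1]
width: -0.0001
-90 [-70.1 -64.9 -58.8] 0.046
-80 [-69.4 -64.2 -59. ] 0.047
-70 [-69.5 -64.3 -59.1] 0.046
-60 [-69.6 -63.6 -59.2] 0.046
-50 [-69.8 -64.5 -58.5] 0.044
-40 [-69.9 -63.8 -58.5] 0.044
-30 [-69.9 -63.9 -58.6] 0.045
-20 [-70.  -64.  -58.7] 0.044
-10 [-70.1 -64.2 -58.8] 0.044
0 [-70.2 -64.5 -58.9] 0.045
10 [-70.2 -65.  -58.9] 0.045
20 [-70.3 -65.  -59. ] 0.045
30 [-70.3 -65.  -59. ] 0.045
40 [-70.3 -64.2 -59. ] 0.045
50 [-71.3 -65.7 -60.7] 0.041
60 [-73.3 -66.  -59.9] 0.046
70 [-70.3 -64.3 -59.1] 0.047
80 [-70.3 -65.1 -59. ] 0.047
90 [-70.2 -64.6 -59. ] 0.047
now [404.4 345.7 190.3] yaw 11.4 t 29.38 w 0.1
(np.float64(637.0), np.float64(-279.2), 240, -15) -> [0.104, 0.658, -0.052] [-0.2, -0.0, 26.4] n 11
(np.float64(637.0), np.float64(-279.2), 150, -15) -> [0.0, -0.0, 0.09] [0.0, 0.0, 0.0] n 2
```

The door lies flat at x ≈ −64 along its whole length, so it's shut at 0. Before the lid, a look for leftover pieces and at the canister contents.

Run:
```python
from h import *
a=snap("top")['frame'];b=snap("scene")['frame']
cv2.imwrite('pics/c3.png',np.hstack([cv2.resize(a[140:300,190:420],(460,320),interpolation=2),cv2.resize(b[90:210,150:270],(320,320),interpolation=2)]))
```

```text
(no output)
```

View pics/c3.png

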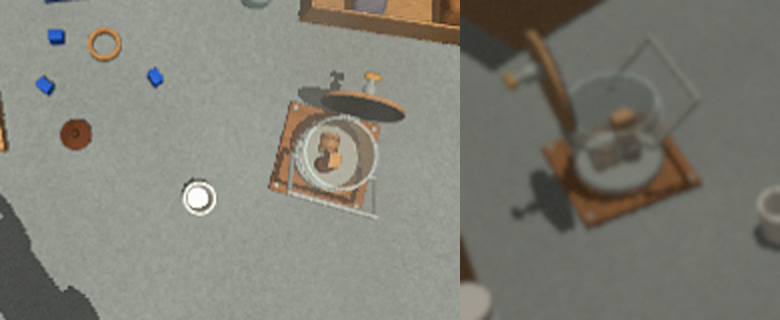

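```bash
python3 -m crank '[[0.104,0.658,-0.06,0,0,26.4],[0.104,0.658,-0.06,0,0,26.4],[0.104,0.658,-0.06,0,0,26.4],[0.104,0.658,-0.06,0,0,26.4],[0.104,0.658,-0.06,0,0,26.4],[0.104,0.658,-0.06,0,0,26.4],[0.104,0.658,-0.06,0,0,26.4],[0.104,0.658,-0.06,0,0,26.4],[0.104,0.658,-0.06,0,0,26.4],[0.104,0.658,-0.06,0,0,26.4],[0.104,0.658,-0.06,0,0,26.4],[0.104,0.658,-0.06,0,0,26.4],[0.104,0.658,-0.06,0,0,26.4],[0.104,0.658,-0.06,0,0,26.4]]'
python3 - <<'E'
from h import *
plan([can(115,42,165,-15)])
E
```

```text
clock: 31.22
position: [0.6343, -0.2783, 0.2452]
ee_rot: [-0.0, 0.992, -0.13, -0.004]
contact_force: [0.3, 0.0, 0.7]
width: -0.0
now [ 634.3 -278.3  245.2] yaw -14.9 t 31.23 w -0.0
(np.float64(637.0), np.float64(-279.2), 165, -15) -> [0.003, 0.0, 0.08] [0.0, 0.4, 0.1] n 2
```

The left panel shows all three pieces in the canister at (328,150) and only bystanders left on the table. Next, push the lid over.

```bash
python3 -m crank '[[0.003,0,0.04,0,0,0],[0.003,0,0.08,0,0,0],[0.003,0,0.08,0,0,0]]'
python3 -m crank '[[-0.012,0,0,0,0,0],[-0.022,0,0,0,0,0],[-0.03,0,0,0,0,0],[-0.038,0,0,0,0,0],[-0.046,0,0,0,0,0],[-0.054,0,0,0,0,0],[-0.062,0,0,0,0,0],[-0.07,0,0,0,0,0],[-0.078,0,0,0,0,0],[-0.086,0,0,0,0,0],[-0.094,0,0,0,0,0],[-0.102,0,0,0,0,0],[-0.11,0,0,0,0,0],[-0.116,0,0,0,0,0]]'
python3 -m crank '[[0,0,0,0,0,0],[0,0,0,0,0,0]]'
python3 - <<'E'
from h import *
im=snap("scene");C=cloud(im)
c,s=np.cos(np.radians(-15)),np.sin(np.radians(-15));d=C-np.array([.515,-.29,0])
X=c*d[...,0]+s*d[...,1];Y=-s*d[...,0]+c*d[...,1];m=(abs(X)<.06)&(abs(Y)<.06)&(C[...,2]>.1)
cv2.imwrite('pics/s3.png',cv2.resize(im['frame'][90:210,150:270],(480,480),interpolation=2))
for a in np.arange(-.05,.06,.02):
    k=m&(abs(X-a)<.01)&(Y<-.015);print(round(a,2),k.sum(),np.percentile(C[...,2][k],[20,50,80]).round(3) if k.any() else '')
plan([can(0,42,230,-15),can(-107,38,230,-15),can(-107,38,97,-15)])
E
```

```text
clock: 31.6
position: [0.6342, -0.2764, 0.1619]
ee_rot: [-0.002, 0.992, -0.129, -0.008]
contact_force: [-1.0, 0.5, 0.6]
width: -0.0
clock: 33.35
position: [0.5212, -0.2464, 0.1637]
ee_rot: [-0.002, 0.992, -0.129, -0.008]
contact_force: [-0.5, -0.4, -0.7]
width: 0.0003
clock: 33.6
position: [0.5213, -0.2464, 0.1637]
ee_rot: [-0.002, 0.992, -0.129, -0.008]
contact_force: [-0.2, -0.4, -0.3]
width: -0.0001
-0.05 0 
-0.03 0 
-0.01 15 [0.151 0.152 0.154]
0.01 53 [0.138 0.14  0.143]
0.03 64 [0.128 0.131 0.134]
0.05 40 [0.118 0.121 0.124]
now [ 521.4 -246.5  163.7] yaw -14.8 t 33.65 w -0.0
(np.float64(525.9), np.float64(-249.4), 230, -15) -> [0.004, 0.002, -0.066] [-0.1, 0.9, 0.2] n 2
(np.float64(421.5), np.float64(-225.6), 230, -15) -> [-0.107, 0.004, 0.0] [0.0, 0.0, 0.0] n 2
(np.float64(421.5), np.float64(-225.6), 97, -15) -> [0.0, -0.0, 0.133] [0.0, 0.0, 0.0] n 3
```

View pics/s3.png

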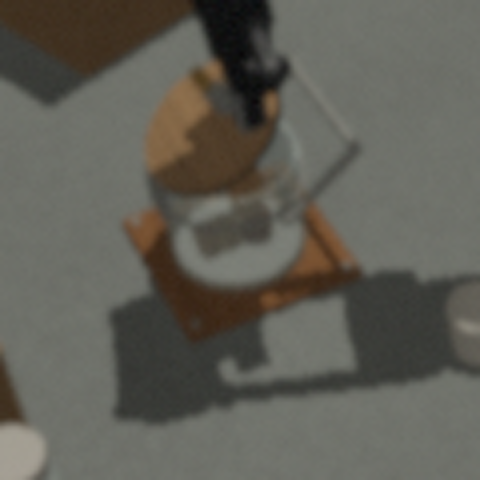

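The lid at (210,130) is at about 0.5 rad and falling by itself. Retreat up and wait.

```bash
python3 -m crank '[[0.002,0,-0.05,0,0.5,0],[0.004,0.002,-0.066,0,0.9,0],[0.004,0.002,-0.066,0,0.9,0]]'
python3 -m crank '[[-0.05,0.004,0,0,0,0],[-0.107,0.004,0,0,0,0],[-0.107,0.004,0,0,0,0],[-0.107,0.004,0,0,0,0],[-0.107,0.004,0,0,0,0],[-0.107,0.004,0,0,0,0],[-0.107,0.004,0,0,0,0],[-0.107,0.004,0,0,0,0],[-0.107,0.004,0,0,0,0],[-0.107,0.004,0,0,0,0],[-0.107,0.004,0,0,0,0],[-0.107,0.004,0,0,0,0],[-0.107,0.004,0,0,0,0],[-0.107,0.004,0,0,0,0]]'
cat > lid.py <<'E'
from h import *
im=snap("scene");C=cloud(im)
c,s=np.cos(np.radians(-15)),np.sin(np.radians(-15));d=C-np.array([.515,-.29,0])
X=c*d[...,0]+s*d[...,1];Y=-s*d[...,0]+c*d[...,1];m=(abs(X)<.06)&(abs(Y)<.06)&(C[...,2]>.1)
for a in np.arange(-.05,.06,.02):
    k=m&(abs(X-a)<.01)&(Y<-.015);print(round(a,2),k.sum(),np.percentile(C[...,2][k],[20,50,80]).round(3) if k.any() else '')
# bail: thin points in front/over
m=(X>-.13)&(X<-.06)&(abs(Y)<.07)&(C[...,2]>.06)&(C[...,2]<.17);print('bail pts',m.sum(),np.c_[X[m],Y[m],C[m][:,2]].round(3)[::max(1,m.sum()//12)].tolist())
E
python3 lid.py
python3 - <<'E'
from h import *
plan([can(-113,38,230,-15),can(-113,38,97,-15)])
E
```

```text
clock: 34.02
position: [0.5265, -0.2504, 0.2307]
ee_rot: [-0.0, 0.992, -0.129, 0.001]
contact_force: [0.4, -0.7, -1.0]
width: 0.0002
clock: 35.78
position: [0.422, -0.2268, 0.2304]
ee_rot: [-0.0, 0.992, -0.129, 0.001]
contact_force: [-0.6, -1.0, -0.3]
width: 0.0001
-0.05 13 [0.112 0.113 0.114]
-0.03 12 [0.113 0.114 0.115]
-0.01 53 [0.112 0.114 0.115]
0.01 58 [0.113 0.114 0.115]
0.03 52 [0.112 0.114 0.115]
0.05 24 [0.113 0.114 0.115]
bail pts 111 [[-0.076, -0.068, 0.128], [-0.074, -0.057, 0.129], [-0.08, -0.047, 0.129], [-0.067, -0.066, 0.114], [-0.075, -0.029, 0.128], [-0.074, -0.012, 0.129], [-0.079, -0.002, 0.126], [-0.076, 0.018, 0.13], [-0.073, 0.031, 0.129], [-0.079, 0.046, 0.13], [-0.077, 0.058, 0.128], [-0.076, 0.066, 0.127], [-0.064, 0.061, 0.117]]
now [ 422.  -226.8  230.4] yaw -14.8 t 35.83 w -0.1
(np.float64(415.7), np.float64(-224.0), 230, -15) -> [-0.007, -0.001, 0.0] [-0.0, -0.2, 0.2] n 1
(np.float64(415.7), np.float64(-224.0), 97, -15) -> [0.0, -0.0, 0.133] [0.0, 0.0, 0.0] n 3
```

The lid is flat at 113–114 mm, so it's shut. The bail bar is measured at x −76, z 129, which is v ≈ 0.95. Push it over from the front at y = 38.

```bash
python3 -m crank '[[-0.007,-0.001,0.04,0,0,0],[-0.007,-0.001,0.09,0,0,0],[-0.007,-0.001,0.122,0,0,0],[-0.007,-0.001,0.122,0,0,0]]'
python3 -m crank '[[0.012,0,-0.002,0,0,0],[0.022,0,-0.004,0,0,0],[0.03,0,-0.007,0,0,0],[0.038,0,-0.012,0,0,0],[0.046,0,-0.017,0,0,0],[0.054,0,-0.021,0,0,0],[0.06,0,-0.025,0,0,0],[0.065,0,-0.028,0,0,0],[0.07,0,-0.03,0,0,0],[0.073,0,-0.03,0,0,0],[0.076,0,-0.03,0,0,0],[0.079,0,-0.03,0,0,0],[0.082,0,-0.03,0,0,0],[0.085,0,-0.03,0,0,0],[0.087,0,-0.03,0,0,0],[0.087,0,-0.03,0,0,0]]'
python3 - <<'E'
from h import *
p=pose()[0]*1000;d=p[:2]-[515,-290];c,s=np.cos(np.radians(-15)),np.sin(np.radians(-15));print('can',c*d[0]+s*d[1],-s*d[0]+c*d[1],p[2])
im=snap("scene");C=cloud(im);d=C-np.array([.515,-.29,0])
X=c*d[...,0]+s*d[...,1];Y=-s*d[...,0]+c*d[...,1];m=(X>-.1)&(X<.04)&(Y<.01)&(Y>-.07)&(C[...,2]>.13)&(C[...,2]<.175);print(np.c_[X[m],Y[m],C[m][:,2]].round(3)[::max(1,m.sum()//12)].tolist())
E
```

```text
clock: 36.33
position: [0.4142, -0.2229, 0.1065]
ee_rot: [-0.001, 0.992, -0.129, -0.001]
contact_force: [0.2, -0.1, 0.6]
width: 0.0
clock: 38.33
position: [0.4991, -0.2456, 0.1364]
ee_rot: [-0.001, 0.992, -0.129, -0.001]
contact_force: [0.1, 0.8, 0.5]
width: -0.0005
can -26.849709778525202 38.81773570152718 136.36861482694823
[[-0.008, -0.066, 0.159], [-0.007, -0.066, 0.152], [-0.01, -0.047, 0.159], [-0.008, -0.065, 0.141], [-0.01, -0.064, 0.137], [-0.013, -0.064, 0.132], [-0.006, -0.024, 0.158], [-0.007, -0.02, 0.153], [-0.009, -0.007, 0.158], [-0.009, -0.001, 0.158], [-0.01, 0.004, 0.158], [-0.021, 0.006, 0.151], [-0.012, -0.005, 0.135], [-0.012, 0.008, 0.137]]
```

The bar is at x ≈ −9 and z 158 at its top, which matches clamped, with no contact force. Retreat and do the final check.

```bash
python3 -m crank '[[-0.03,0,0,0,0,0],[-0.08,0,-0.01,0,0,0],[-0.08,0,-0.06,0,0,0],[-0.08,0,-0.11,0,0,0],[-0.08,-0.06,-0.12,0,0,0],[-0.08,-0.12,-0.12,0,0,0],[-0.08,-0.18,-0.12,0,0,0],[-0.08,-0.24,-0.12,0,0,0],[-0.08,-0.24,-0.12,0,0,0],[-0.08,-0.24,-0.12,0,0,0],[-0.08,-0.24,-0.12,0,0,0],[-0.08,-0.24,-0.12,0,0,0],[-0.08,-0.24,-0.12,0,0,0],[-0.08,-0.24,-0.12,0,0,0]]'
python3 - <<'E'
from h import *
im=snap("scene");C=cloud(im);c,s=np.cos(np.radians(-15)),np.sin(np.radians(-15));d=C-np.array([.515,-.29,0])
X=c*d[...,0]+s*d[...,1];Y=-s*d[...,0]+c*d[...,1];m=(X>-.1)&(X<.04)&(abs(Y)<.07)&(abs(Y)>.02)&(C[...,2]>.145)&(C[...,2]<.175);print('bar',np.median(X[m]),np.median(C[m][:,2]),m.sum())
t=snap("top")['frame']
cv2.imwrite('pics/fin.png',np.hstack([cv2.resize(t[135:265,110:410],(480,208),interpolation=2),cv2.resize(im['frame'][80:210,150:280],(208,208),interpolation=2)]))
E
```

```text
clock: 40.12
position: [0.4831, 0.0062, 0.2571]
ee_rot: [-0.001, 0.992, -0.13, -0.001]
contact_force: [-0.6, 0.2, -0.7]
width: 0.0001
bar -0.009069358153289468 0.15736464894542823 69
```

View pics/fin.png

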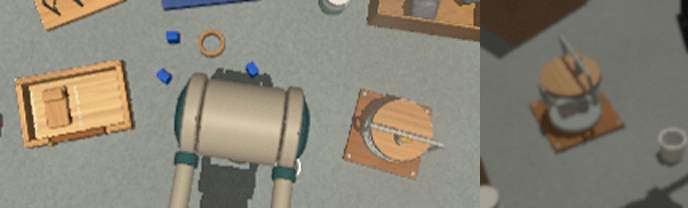

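The final view shows the garage shut with the truck inside at (57,105), and the canister lidded with the bail over it at (400,135). The bar has stayed at x −9, z 157 mm. Handing in.

```bash
python3 -c "
from rig import job;print(job.sign_off())"
```

```text
the job is handed in; nothing more can be done
None
```

The job is done and handed in at about 40 s on the robot's clock.

- **Canister:** The tyres, barrel and pump went in. No bollard or tree was in the scene. I closed the lid and swung the bail over until it snapped.
- **Garage:** The truck is parked on its wheels in the left lane, and no car was there. The door is pushed shut on its catch.

**Last checks:**
- **Lid:** It lies flat at 113–114 mm.
- **Bail:** The bar stayed clamped at x ≈ −9 mm with its top at 157 mm after the arm let go. Nominal is −12.5 and 158.6, within calibration error.
- **Door:** It sits in line with the front wall to about 1 mm.
- **Bystanders and blue blocks:** All were still in place in the look before closing the lid. In the final picture the arm hid the spin top and most of the beaker, so I did not see those two at the very end.

No check failed. My first estimate of the garage centre was about 7 mm off, and I corrected it from the wrist view before placing the truck.

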